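Free the locked tone buzzer from its hook

ROBOT

A 6-joint arm with a two-finger parallel gripper is mounted at the origin on the work surface. World frame = base frame: x ahead of the robot, y to its left, z up, the work surface at z = 0. Lengths are in m, angles in rad, forces in N, time in s.
With the tool pointing down it reaches from about 0.3 to 0.825 m from the base axis. Payload 5.4 kg.
Tool frame: the origin (TCP) lies midway between the tips of the shut fingers; the grasp point (between the pads) lies 19 mm behind it; z points along the fingers, y is the line along which they close (so a half turn about z gives the same grasp; the last joint's range is limited). The gripper opens to 92 mm and grips with 3 to 60 N. Pads are 20 mm wide; open, the fingers measure 128 mm over their backs; the gripper's body (75 mm by 189 mm) begins 69 mm behind the grasp point.
Start: joints at [0.917, 0.158, 1.597, -0, 1.386, -0.21], TCP at [0.247, 0.519, 0.215] pointing down, gripper open.
Joint ranges: [-2.91, 2.91], [-0.94, 2.29], [0.18, 2.7], [-1.29, 4.43], [0.17, 2.64], [-3, 3]. Speed limits (rad/s): [2.57, 2.57, 3.14, 3.14, 3.14, 3.14].

INTERFACE

Orientations are given as a unit quaternion [x, y, z, w].
In Python, from station import manip gives the robot as it stands.
- The arm moves only by the shell command python3 -m pendant 'ROWS' [FORCE]. ROWS is JSON, a list of rows, each an object of numbers: "dx", "dy", "dz": the shift along the world's x, y, z in mm; "twist": the turn about the world's z in degrees; "jaw": the opening, from 0 (shut) to 1 (fully open). In form: [{"dx": .., "dy": .., "dz": .., "twist": .., "jaw": ..}, ...]. A call has 1 to 8 rows; each row is the pose to reach, as a shift and turn from the pose commanded when the call began; what a row does not reach only later rows make up. A row lasts 1/8 s, in which the tool goes at most 62.5 mm and 10.7 degrees, less where a joint would pass 70% of its speed; a pose out of reach is approached as far as the arm can. A call with a gripper value outside its range is refused whole. The fingers move at their own pace and stop on an object; FORCE is the grip in N (left out, the last holds). Time passes only in rows, so rows that repeat a pose let the fingers close. It gives the time, the measured TCP pose, the force, the opening and the grip force at its end, in the units of the state.
- manip.state(): the state, without advancing time (a new reading comes with each control period).
- manip.grab_frame(name): name is "scene" or "top"; returns the picture (400x640x3 uint8, red, green, blue); there is no depth.
- manip.get_calibration(name): a dict with "fx", "fy", "cx", "cy" (pixels), "xyz" and "rotation" of the camera in the world. Camera axes: x right, y up, looking along -z (the intrinsics and any distortion apply to the point x, -y, -z); pixel columns grow to the right and rows downward; lengths in m; the calibration is good to about 2 mm. A picture is of the moment at which its call begins. get_calibration takes no time and is no camera call.
- manip.close_job(): hands the job in; it is judged then, once.
The state is a dict: "time": time; "qpos": joint angles; "qd": joint speeds; "joint_efforts": joint torques, N m; "tcp_pos": TCP position; "ee_rot": TCP orientation; "contact_force": force on the tool from outside, world axes, zero at the start; "moment": the same for the moment, N m; "gripper_width": opening from 0.0 (shut) to 1.0 (fully open); "finger_force": force on a finger pad.
Only numpy, scipy, OpenCV 4.12 (cv2) and the standard library are available. Lean on these libraries where they do the work, as an engineer would, in place of code of your own. Each camera call takes 0.05 s, during which the arm holds its last target. There are 200 camera calls.

TASK

The brass tone buzzer hangs locked on the hook of the grey stand. Throw the black cam lever fully over to free the sliding keeper, slide the keeper by its red knob until its nose is well clear of the buzzer's foot, then lift the buzzer up and off the hook, carry it upright and set it down gently, standing with its whole foot on the green mat. Leave the lever thrown over and the keeper drawn back, and do not disturb the other things on the desk.

Things in the scene. Friction and masses are not known exactly. Their poses are not given: they have to be found in the camera images.
- stand: Grey cast-iron stand fixed to the desk. Origin on the desk under the place where the buzzer hangs; x points from the hook's open end to its post, y along the keeper to the cam lever, z up. Foot plate 10 mm thick, x -55 to 95, y -55 to 255 mm. Keeper bar on its bed: x -22 to 22, y 32 to 255, up to z 42. Lever's bearing cheeks: x -32 to 32, y 177 to 213, up to z 81.
- hook_lip (a point): Top of the hook's upturned lip, at stand x -36, y 0, z 129 mm. The lip is 8 mm thick (x), rising 12 mm above the flat steel hook arm (14 mm wide, z 109 to 117), which runs along stand x from the lip to the post (x 54 to 72, y -16 to 16, top z 121). Buzzer comes off: rise 12 to 34 mm, then along stand -x (55 mm frees its window, 95 its foot).
- lever (a joint): Cam lever on the stand, turning about the stand's y. 0 = locked, black handle leaning 0.7 rad from upright to the stand's -x; grows as it swings up and over to +x; 1.4 = fully over (free). Starts near 0. Below about 1.05 its eccentric cam blocks the keeper. It stays where it is left; takes about 0.1 N m.
- lever_hinge (a point): The point on the lever's turning axis in the middle of the handle, at stand x 0, y 195, z 70 mm; fixed.
- lever_tip (a point): Centre of the rounded end of the lever's black handle (18 mm thick, 70 mm from the hinge to this point); moves with it.
- keeper (a joint): Travel (m) of the steel keeper bar (30 mm wide, z 30 to 42) along the stand's y, away from the buzzer: 0 = closed, its nose 4 mm above the rim of the buzzer's foot with 13 mm overlap, so the buzzer cannot be lifted; 0.05 = fully back. Blocked after 1.5 mm while the lever is locked. About 2 N of friction; stays where left.
- keeper_knob (a point): On the axis of the keeper's upright red knob (26 mm diameter, from z 56 to 90 mm above the desk), 10 mm below its top; at stand x 0, y 85 mm when closed.
- buzzer: Brass tone buzzer, 147 mm tall, 0.35 kg, origin centre of underside, z up. Black foot 90 mm diameter, 8 thick; brass drum 56 diameter to z 57; above it a window (30 wide in y, z 57 to 99) hung over the hook arm; on top a black grip tab 14 thick (x), 42 wide (y), z 99 to 147. Hangs 18 mm off the desk.
- mat: Green square mat fixed on the desk, 160 x 160 mm, 4 mm thick, origin at the centre of its underside.
- screwdriver: Loose bystander: steel screwdriver with a brown handle, 190 mm long.
- jewel_a: Loose bystander: amber glass indicator jewel on a dark round base, 54 mm diameter, 59 mm tall; origin at its underside.
- jewel_b: Loose bystander: a second amber jewel, the same as jewel_a.
- mug: Loose bystander: white mug, 68 mm diameter, 90 mm tall.
- tin: Loose bystander: small green lidded jar, 60 mm diameter, 75 mm tall.
Things that resemble listed ones, but are neither listed nor needed, are in the scene too. There is more than one size of the mat; the one meant has the size given above. What is shaped like the buzzer but orange is not meant.

How it is judged:
By the outcome, as a careful person would: the job done as asked, in the order asked, and still so for the second after the job is handed in, with the robot touching nothing.
It also fails if it takes over 67 s, if anything falls off the work surface, if the arm or the gripper's body presses on something with over 40 N, if the wrist force passes 120 N, or if a joint passes its speed limit or range.

## Working session

There is one attempt and no reset: what is moved stays moved. The work goes in short steps, Python scripts to look and compute and a shell command to move; the robot and the scene stay as the last step left them, time stands still between calls to the robot, and variables do not carry over. Pictures are saved under pics/ and viewed, at most 13 in all, crops included, and the job is handed in when it is done.

```bash
mkdir -p pics; python3 - <<'E'
from station import manip
import cv2
for n in("scene","top"):
    f=manip.grab_frame(n);cv2.imwrite(f"pics/{n}0.png",cv2.cvtColor(f,cv2.COLOR_RGB2BGR));print(n,manip.get_calibration(n))
print(manip.state())
E
```

```text
scene {'fx': 388.03388037538105, 'fy': 388.03388037538105, 'cx': 314.8581941934136, 'cy': 197.37968982119466, 'xyz': array([ 1.13472778, -0.25083699,  0.92914901]), 'rotation': array([0.28227834, 0.17398498, 0.48409417, 0.80975367])}
top {'fx': 420.1384255990238, 'fy': 420.1384255990238, 'cx': 319.99410165144496, 'cy': 195.36618232510423, 'xyz': array([0.37487351, 0.04356171, 1.31401562]), 'rotation': array([-0.04453338,  0.04031257,  0.71492915, -0.69661179])}
{'time': 0.1, 'qpos': array([ 9.16875583e-01,  1.58979856e-01,  1.59805515e+00,  1.33758918e-05,
        1.38619978e+00, -2.10095210e-01]), 'qd': array([ 0.00049338, -0.00021196, -0.00214211,  0.00112694, -0.00167318,
       -0.00168353]), 'joint_efforts': array([ 1.63025479e-04, -3.86501563e+01, -3.22960031e+01,  7.02916319e-02,
        3.39501654e-02, -2.42969975e-05]), 'tcp_pos': array([0.24657867, 0.51884496, 0.21374646]), 'ee_rot': array([ 2.20097016e-01,  9.75477642e-01, -7.42879499e-04, -3.49745576e-04]), 'contact_force': array([ 0.54193964, -0.23993287,  0.40680933]), 'moment': array([ 0.00960345, -0.0092508 , -0.00106657]), 'finger_force': 0.0, 'gripper_width': 1.000520463370309}
```

View pics/scene0.png

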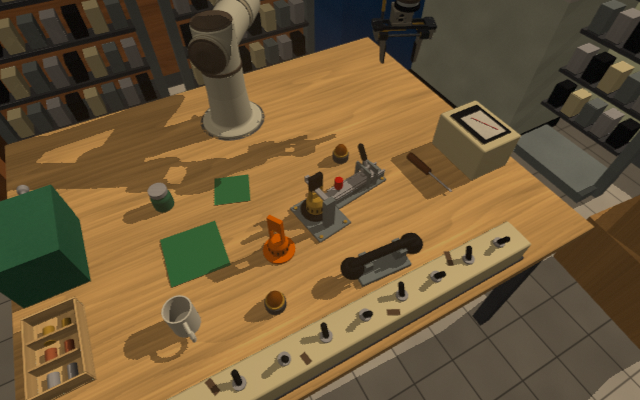

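View pics/top0.png

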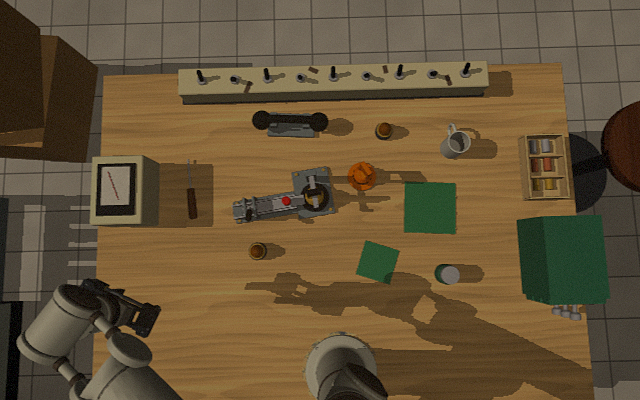

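The big green mat (top ≈430,208; scene ≈195,253) is the 160 mm one. The stand carries the brass buzzer at top ≈314,195, the red knob at ≈287,201 and the lever at ≈245,212. The orange decoy is at ≈362,176 in the top view.

```bash
cat > h.py <<'E'
import numpy as np,cv2
from scipy.spatial.transform import Rotation as R
from station import manip
C={n:manip.get_calibration(n) for n in("scene","top")}
def ray(n,u,v):
    c=C[n];d=R.from_quat(c["rotation"]).apply([(u-c["cx"])/c["fx"],-(v-c["cy"])/c["fy"],-1.]);return np.array(c["xyz"]),d
def plane(n,u,v,z):
    o,d=ray(n,u,v);return o+d*(z-o[2])/d[2]
def tri(a,b):
    (o,d),(p,e)=ray("scene",*a),ray("top",*b)
    s=np.linalg.lstsq(np.c_[d,-e],p-o,rcond=None)[0];x,y=o+s[0]*d,p+s[1]*e
    return (x+y)/2,np.linalg.norm(x-y)
def proj(n,P):
    c=C[n];q=R.from_quat(c["rotation"]).inv().apply(np.asarray(P)-c["xyz"]);return c["cx"]-c["fx"]*q[...,0]/q[...,2],c["cy"]+c["fy"]*q[...,1]/q[...,2]
def blobs(n,img,lo,hi,amin=20):
    m=cv2.inRange(cv2.cvtColor(img,cv2.COLOR_RGB2HSV),lo,hi);k,l,s,c=cv2.connectedComponentsWithStats(m)
    return [(s[i][4],s[i][:4].tolist(),c[i].round(1).tolist(),l==i) for i in range(1,k) if s[i][4]>=amin]
E
python3 - <<'E'
from h import *
im={n:cv2.cvtColor(cv2.imread(f"pics/{n}0.png"),cv2.COLOR_BGR2RGB) for n in C}
for n in C:
    print(n,"red",[b[:3] for b in blobs(n,im[n],(0,190,110),(5,255,255),8)+blobs(n,im[n],(172,190,90),(180,255,255),8)])
    for b in blobs(n,im[n],(50,80,30),(85,255,255),300):
        c=max(cv2.findContours(b[3].astype(np.uint8),0,2)[0],key=cv2.contourArea)
        r=cv2.boxPoints(cv2.minAreaRect(c)); a=cv2.approxPolyDP(c,6,True)[:,0]
        P=np.array([plane(n,*p,.004)[:2] for p in a]);print(n,"green",b[0],b[2],P.round(3).tolist())
a=cv2.resize(im["scene"][135:245,280:395],None,fx=3.4,fy=3.4,interpolation=2)
b=cv2.resize(im["top"][160:230,225:340],None,fx=3.4,fy=3.4,interpolation=2)
w=np.zeros((590,800,3),np.uint8)
a=cv2.resize(im["scene"][135:245,285:395],(400,400),interpolation=2);w[:400,:400]=a
b=cv2.resize(im["top"][160:230,225:345],(685,400),interpolation=2)
out=np.zeros((590,780,3),np.uint8)
a=cv2.resize(im["scene"][138:242,285:395],(390,369),interpolation=2);b=cv2.resize(im["top"][150:240,230:340],(390,319),interpolation=2)
out[:369,:390]=a;out[:319,390:]=b
cv2.imwrite("pics/crop.png",out[:369,:,::-1])
E
```

```text
scene red [(np.int32(41), [335, 177, 8, 7], [338.4, 179.7])]
scene green 861 [231.6, 189.5] [[0.291, -0.057], [0.263, -0.154], [0.355, -0.186], [0.386, -0.088]]
scene green 8327 [39.4, 246.9] [[0.033, -0.621], [0.03, -0.762], [0.362, -0.768], [0.434, -0.72], [0.436, -0.56], [0.216, -0.56]]
scene green 2806 [193.6, 253.1] [[0.414, -0.209], [0.406, -0.362], [0.56, -0.373], [0.566, -0.219]]
top red [(np.int32(50), [282, 197, 8, 8], [285.4, 200.2])]
top green 2522 [429.5, 207.2] [[0.568, -0.219], [0.418, -0.209], [0.405, -0.363], [0.561, -0.373]]
top green 7297 [563.8, 259.4] [[0.449, -0.822], [0.44, -0.561], [0.202, -0.572], [0.196, -0.82]]
top green 1202 [377.1, 261.8] [[0.387, -0.089], [0.29, -0.055], [0.257, -0.155], [0.354, -0.187]]
```

View pics/crop.png

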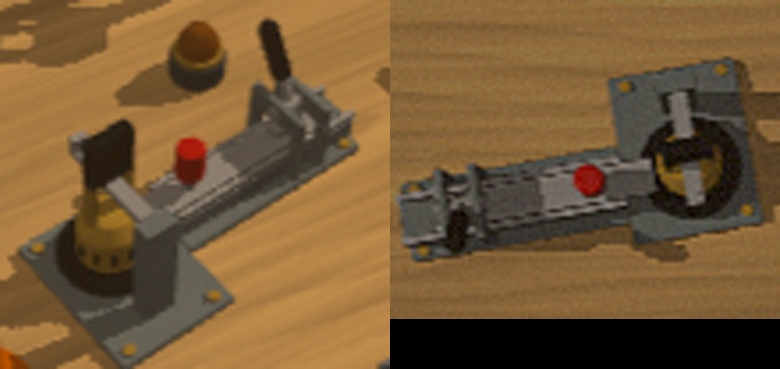

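The crop shows the stand with its post away from the robot, the lip and leaning lever towards it, and the lever's lower end at top px ≈(248.6,218). Plate corners are near (335,210) and (328,166).

```bash
python3 - <<'E'
from h import *
from scipy.optimize import least_squares
t=lambda u,v:(230+(u-390)/3.545,150+v/3.545); s=lambda u,v:(285+u/3.545,138+v/3.545)
print("knob",tri((338.4,179.7),(285.4,200.2)),"tip",tri(s(268,28),t(456,242)),"tab",tri(s(110,135),t(687,150)))
print("post top",tri(s(158,222),t(680,98)))
obs=[("top",(285.4,200.2),(0,85,84)),("scene",(338.4,179.7),(0,85,74)),("top",t(763,213),(-55,-55,10)),("top",t(737,58),(95,-55,10)),
("top",t(456,240),(-45,195,124)),("scene",s(268,28),(-45,195,126)),("top",t(687,150),(0,0,165)),("scene",s(110,128),(0,0,165)),("scene",s(20,253),(-55,-55+0,10)),("scene",s(125,365),(95,-55,10)),("top",t(695,203),(-36,0,129))]
def W(p,P):return np.array([*(p[:2]+R.from_euler("z",p[2]).as_matrix()[:2,:2]@np.array(P[:2])/1000),P[2]/1000])
f=lambda p:np.concatenate([np.array(proj(n,W(p,P)))-o for n,o,P in obs])
r=least_squares(f,[.5,.05,.1],loss="soft_l1");print(r.x,np.degrees(r.x[2]));print(f(r.x).reshape(-1,2).round(1).tolist())
for k,P in dict(buz=(0,0,0),knob=(0,85,80),tip=(-45,195,124),hinge=(0,195,70)).items():print(k,W(r.x,P).round(4))
E
```

```text
knob (array([0.5111815 , 0.15082144, 0.08827912]), np.float64(0.00020195556538955863)) tip (array([0.45868563, 0.25329629, 0.13052636]), np.float64(0.003141877948086211)) tab (array([0.52419266, 0.06810141, 0.16023433]), np.float64(0.005318810961543972))
post top (array([0.57593126, 0.07722143, 0.10646683]), np.float64(0.012777525153004886))
[0.52404855 0.06735465 0.13158939] 7.539516906188784
[[-0.1, -0.4], [0.4, 3.5], [-0.7, 2.6], [-1.0, -0.5], [-0.6, 2.2], [-1.1, 0.0], [-0.7, -0.5], [-1.3, 0.9], [-1.2, -2.5], [-1.2, 0.7], [-0.7, -1.4]]
buz [0.524  0.0674 0.    ]
knob [0.5129 0.1516 0.08  ]
tip [0.4539 0.2548 0.124 ]
hinge [0.4985 0.2607 0.07  ]
```

```bash
python3 -m pendant '[{"dx":20,"dy":-34,"twist":-7,"jaw":0},{"dx":40,"dy":-68,"twist":-14,"jaw":0},{"dx":60,"dy":-102,"twist":-22,"jaw":0},{"dx":80,"dy":-136,"twist":-29,"jaw":0},{"dx":100,"dy":-170,"twist":-36,"jaw":0},{"dx":120,"dy":-204,"twist":-43,"jaw":0},{"dx":140,"dy":-238,"twist":-50,"jaw":0},{"dx":158,"dy":-271,"twist":-57,"jaw":0}]'
python3 -m pendant '[{"dz":0},{"dz":-40},{"dz":-80},{"dz":-114},{"dz":-114}]'
python3 - <<'E'
from h import *
im={n:manip.grab_frame(n) for n in C}
a=cv2.resize(im["scene"][100:245,270:415],(400,400),interpolation=2);b=cv2.resize(im["top"][150:270,225:345],(400,400),interpolation=2)
cv2.imwrite("pics/c2.png",np.hstack([a,b])[:,:,::-1])
s=manip.state();print(s["tcp_pos"],s["ee_rot"],s["contact_force"])
E
```

```text
[0.24665433 0.51897857 0.21400133] [ 2.20074459e-01  9.75482905e-01 -5.22073922e-04 -2.48193715e-04] [ 0.19255706 -0.21043486  0.35786518]schema error: expected keys dx, dy, dz, twist, jaw
schema error: expected keys dx, dy, dz, twist, jaw
```

View pics/c2.png

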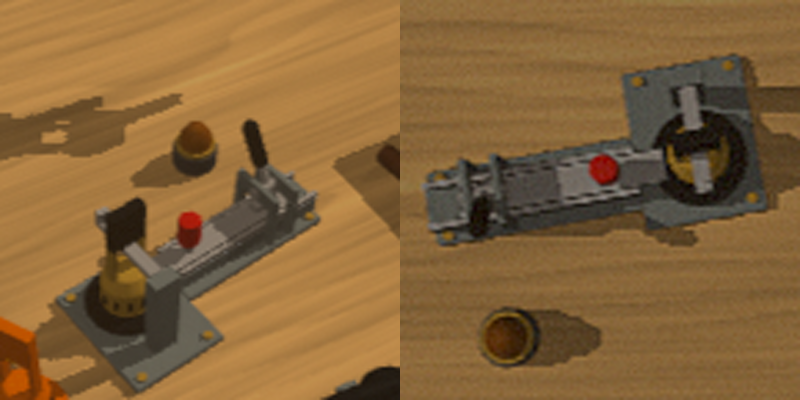

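The picture only repeats the still scene: lever tip at top ≈(248.5,219), knob ≈(286,201). The rows were refused because every key is required, so I'm resending them with all keys.

```bash
python3 -m pendant '[{"dx":20,"dy":-34,"dz":0,"twist":-7,"jaw":0},{"dx":40,"dy":-68,"dz":0,"twist":-14,"jaw":0},{"dx":60,"dy":-102,"dz":0,"twist":-22,"jaw":0},{"dx":80,"dy":-136,"dz":0,"twist":-29,"jaw":0},{"dx":100,"dy":-170,"dz":0,"twist":-36,"jaw":0},{"dx":120,"dy":-204,"dz":0,"twist":-43,"jaw":0},{"dx":140,"dy":-238,"dz":0,"twist":-50,"jaw":0},{"dx":158,"dy":-271,"dz":0,"twist":-57,"jaw":0}]'
python3 -m pendant '[{"dx":0,"dy":0,"dz":0,"twist":0,"jaw":0},{"dx":0,"dy":0,"dz":-40,"twist":0,"jaw":0},{"dx":0,"dy":0,"dz":-80,"twist":0,"jaw":0},{"dx":0,"dy":0,"dz":-114,"twist":0,"jaw":0},{"dx":0,"dy":0,"dz":-114,"twist":0,"jaw":0}]'
python3 - <<'E'
from h import *
im={n:manip.grab_frame(n) for n in C}
a=cv2.resize(im["scene"][100:245,270:415],(400,400),interpolation=2);b=cv2.resize(im["top"][150:270,225:345],(400,400),interpolation=2)
cv2.imwrite("pics/c3.png",np.hstack([a,b])[:,:,::-1])
s=manip.state();print(s["tcp_pos"],s["ee_rot"],s["contact_force"])
E
```

```text
time: 1.2
tcp_pos: [0.4053, 0.247, 0.2145]
ee_rot: [0.66, 0.751, -0.0, -0.0]
contact_force: [0.2, 0.6, -0.7]
gripper_width: 0.151
finger_force: 0.0
time: 1.82
tcp_pos: [0.4019, 0.2483, 0.0981]
ee_rot: [0.658, 0.753, -0.003, -0.002]
contact_force: [0.6, 0.2, 1.0]
gripper_width: 0.002
finger_force: 0.0
[0.40510376 0.2490232  0.10155736] [6.58366706e-01 7.52697204e-01 4.27700915e-04 1.30223855e-04] [0.17406226 0.51753412 0.22999705]
```

View pics/c3.png

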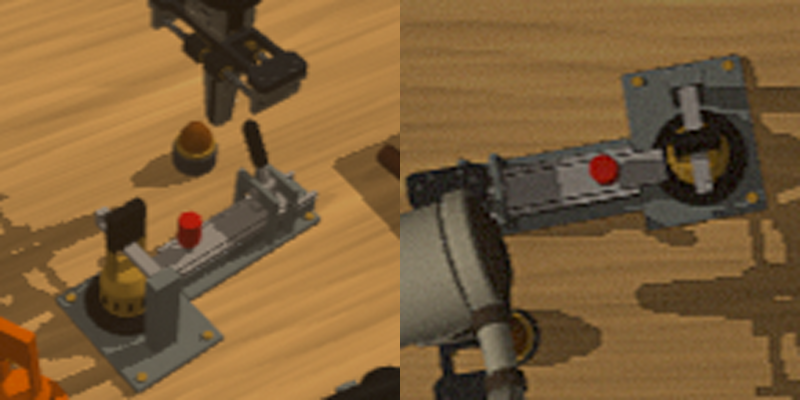

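The fingers stand on the -x side of the lever, lined up with it (scene crop ≈215,120 against lever ≈255,135). Now I push it over.

```bash
python3 -m pendant '[{"dx":12,"dy":2,"dz":0,"twist":0,"jaw":0},{"dx":24,"dy":3,"dz":0,"twist":0,"jaw":0},{"dx":36,"dy":5,"dz":0,"twist":0,"jaw":0},{"dx":46,"dy":6,"dz":0,"twist":0,"jaw":0},{"dx":54,"dy":7,"dz":0,"twist":0,"jaw":0},{"dx":60,"dy":8,"dz":0,"twist":0,"jaw":0},{"dx":66,"dy":9,"dz":0,"twist":0,"jaw":0},{"dx":72,"dy":9,"dz":0,"twist":0,"jaw":0}]'
python3 -m pendant '[{"dx":5,"dy":1,"dz":0,"twist":0,"jaw":0},{"dx":10,"dy":1,"dz":0,"twist":0,"jaw":0},{"dx":14,"dy":2,"dz":0,"twist":0,"jaw":0},{"dx":18,"dy":2,"dz":0,"twist":0,"jaw":0}]'
python3 - <<'E'
from h import *
im={n:manip.grab_frame(n) for n in C}
a=cv2.resize(im["scene"][100:245,270:415],(400,400),interpolation=2);b=cv2.resize(im["top"][150:270,225:345],(400,400),interpolation=2)
cv2.imwrite("pics/c4.png",np.hstack([a,b])[:,:,::-1])
E
```

```text
time: 2.92
tcp_pos: [0.4769, 0.2575, 0.1005]
ee_rot: [0.659, 0.752, -0.0, -0.0]
contact_force: [-3.4, 0.4, 2.2]
gripper_width: 0.003
finger_force: 1.8
time: 3.42
tcp_pos: [0.4947, 0.2591, 0.1001]
ee_rot: [0.659, 0.752, -0.001, -0.0]
contact_force: [-2.8, 0.3, 0.4]
gripper_width: 0.003
finger_force: 1.1
```

View pics/c4.png

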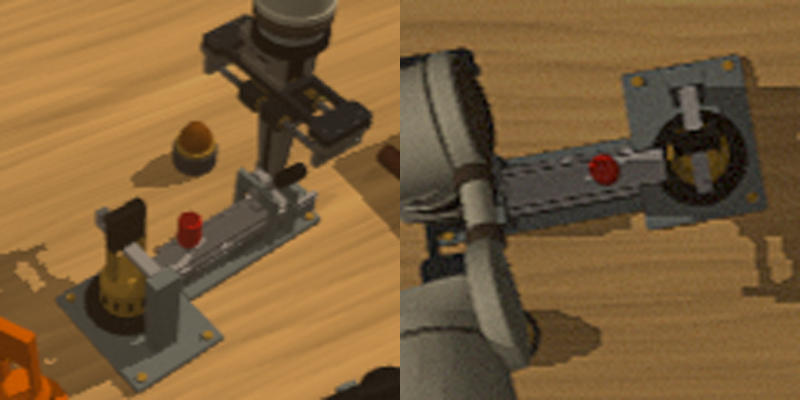

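The lever is well over (tip at scene crop ≈300,172). I push on gently to the stop.

```bash
for i in 1; do python3 -m pendant '[{"dx":4,"dy":0,"dz":0,"twist":0,"jaw":0},{"dx":6,"dy":1,"dz":0,"twist":0,"jaw":0}]'; done
python3 -m pendant '[{"dx":2,"dy":0,"dz":0,"twist":0,"jaw":0},{"dx":4,"dy":0,"dz":0,"twist":0,"jaw":0}]'
```

```text
time: 3.78
tcp_pos: [0.4991, 0.2595, 0.1003]
ee_rot: [0.659, 0.752, -0.003, -0.001]
contact_force: [-12.1, -4.5, 7.0]
gripper_width: 0.006
finger_force: 7.1
time: 4.03
tcp_pos: [0.4994, 0.2594, 0.1001]
ee_rot: [0.659, 0.752, -0.006, -0.004]
contact_force: [-23.7, -5.2, 16.8]
gripper_width: 0.002
finger_force: 14.7
```

```bash
python3 -m pendant '[{"dx":-20,"dy":-3,"dz":0,"twist":0,"jaw":0},{"dx":-30,"dy":-4,"dz":30,"twist":0,"jaw":0},{"dx":-30,"dy":-4,"dz":70,"twist":0,"jaw":0},{"dx":-10,"dy":-50,"dz":75,"twist":0,"jaw":0},{"dx":0,"dy":-80,"dz":75,"twist":0,"jaw":0.5},{"dx":8,"dy":-109,"dz":75,"twist":0,"jaw":0.8},{"dx":8,"dy":-109,"dz":75,"twist":0,"jaw":0.8},{"dx":8,"dy":-109,"dz":40,"twist":0,"jaw":0.8}]'
python3 - <<'E'
from h import *
im={n:manip.grab_frame(n) for n in C}
a=cv2.resize(im["scene"][100:245,270:415],(400,400),interpolation=2);b=cv2.resize(im["top"][150:270,225:345],(400,400),interpolation=2)
cv2.imwrite("pics/c5.png",np.hstack([a,b])[:,:,::-1])
print(manip.state()["tcp_pos"])
E
```

```text
time: 5.03
tcp_pos: [0.5162, 0.1519, 0.1436]
ee_rot: [0.659, 0.752, 0.003, 0.003]
contact_force: [-0.5, -0.7, -1.1]
gripper_width: 0.421
finger_force: 0.0
[0.51044897 0.15183592 0.13744419]
```

View pics/c5.png

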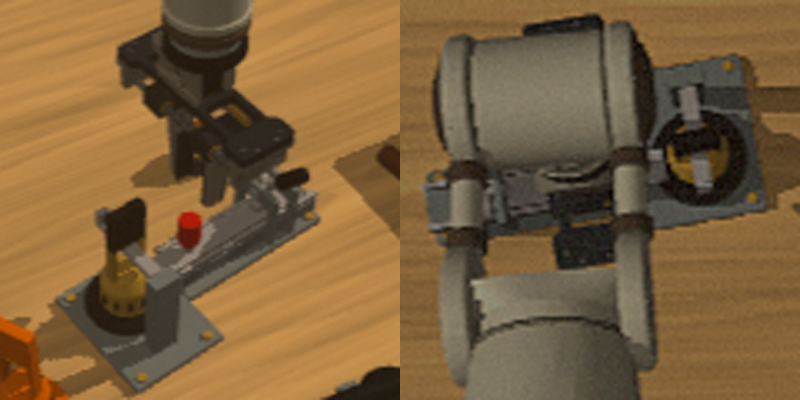

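The fingers are open above the knob (scene crop fingers ≈180,175 and 212,200; knob 189,228), and the lever stays over. I descend and close.

```bash
python3 -m pendant '[{"dx":0,"dy":0,"dz":0,"twist":0,"jaw":0.8},{"dx":0,"dy":0,"dz":0,"twist":0,"jaw":0.8},{"dx":0,"dy":0,"dz":-25,"twist":0,"jaw":0.8},{"dx":0,"dy":0,"dz":-50,"twist":0,"jaw":0.8},{"dx":0,"dy":0,"dz":-70,"twist":0,"jaw":0.8},{"dx":0,"dy":0,"dz":-79,"twist":0,"jaw":0.8},{"dx":0,"dy":0,"dz":-79,"twist":0,"jaw":0.8}]'
python3 -m pendant '[{"dx":0,"dy":0,"dz":0,"twist":0,"jaw":0.15},{"dx":0,"dy":0,"dz":0,"twist":0,"jaw":0.15},{"dx":0,"dy":0,"dz":0,"twist":0,"jaw":0.15},{"dx":0,"dy":0,"dz":0,"twist":0,"jaw":0.15},{"dx":0,"dy":0,"dz":0,"twist":0,"jaw":0.15},{"dx":0,"dy":0,"dz":0,"twist":0,"jaw":0.15}]' 15
```

```text
time: 6.0
tcp_pos: [0.5131, 0.1514, 0.0619]
ee_rot: [0.659, 0.752, 0.0, 0.0]
contact_force: [-0.1, -0.2, 0.6]
gripper_width: 0.802
finger_force: 0.0
time: 6.75
tcp_pos: [0.5099, 0.1509, 0.0613]
ee_rot: [0.659, 0.752, -0.003, -0.002]
contact_force: [-10.2, -2.4, 9.0]
gripper_width: 0.28
finger_force: 15.0
```

```bash
python3 -m pendant '[{"dx":-2,"dy":0,"dz":0,"twist":0,"jaw":0.15},{"dx":-3,"dy":6,"dz":0,"twist":0,"jaw":0.15},{"dx":-4,"dy":14,"dz":0,"twist":0,"jaw":0.15},{"dx":-5,"dy":22,"dz":0,"twist":0,"jaw":0.15},{"dx":-6,"dy":30,"dz":0,"twist":0,"jaw":0.15},{"dx":-7,"dy":38,"dz":0,"twist":0,"jaw":0.15},{"dx":-8,"dy":45,"dz":0,"twist":0,"jaw":0.15},{"dx":-8,"dy":46,"dz":0,"twist":0,"jaw":0.15}]'
```

```text
time: 7.75
tcp_pos: [0.5027, 0.1977, 0.0613]
ee_rot: [0.658, 0.753, -0.002, -0.002]
contact_force: [-8.6, -3.9, 6.6]
gripper_width: 0.279
finger_force: 15.0
```

```bash
python3 -m pendant '[{"dx":0,"dy":0,"dz":0,"twist":0,"jaw":0.7},{"dx":0,"dy":0,"dz":0,"twist":0,"jaw":0.7},{"dx":0,"dy":0,"dz":0,"twist":0,"jaw":0.7},{"dx":0,"dy":0,"dz":25,"twist":0,"jaw":0.7},{"dx":0,"dy":0,"dz":60,"twist":0,"jaw":0.7},{"dx":0,"dy":10,"dz":110,"twist":0,"jaw":0.7},{"dx":0,"dy":10,"dz":145,"twist":0,"jaw":0.7},{"dx":0,"dy":10,"dz":145,"twist":0,"jaw":0.7}]'
python3 - <<'E'
from h import *
im={n:manip.grab_frame(n) for n in C}
a=cv2.resize(im["scene"][160:235,285:360],(400,400),interpolation=2);b=cv2.resize(im["top"][165:225,275:335],(400,400),interpolation=2)
cv2.imwrite("pics/c6.png",np.hstack([a,b])[:,:,::-1])
cv2.imwrite("pics/s6.png",im["scene"]);cv2.imwrite("pics/t6.png",im["top"])
E
```

```text
time: 8.75
tcp_pos: [0.5073, 0.2078, 0.2101]
ee_rot: [0.659, 0.752, 0.003, 0.002]
contact_force: [-0.1, -0.1, -0.4]
gripper_width: 0.702
finger_force: 0.0
```

View pics/c6.png

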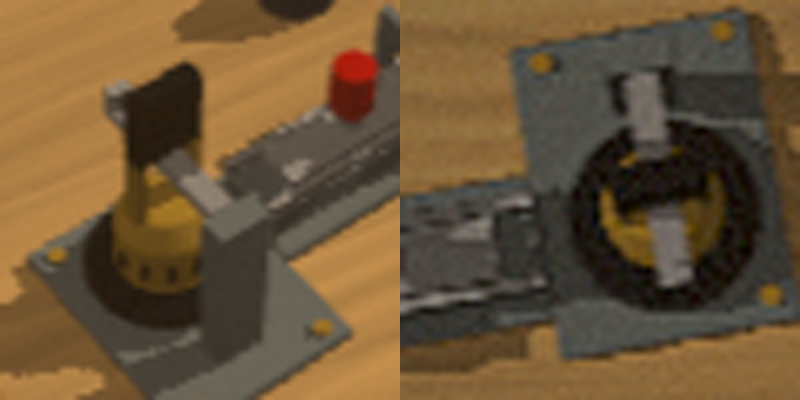

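The keeper's nose is drawn well clear of the foot. The tab's top face is centred at top ≈(314,192) and scene ≈(315.6,175.4), with the foot ellipse at top ≈(315,197).

```bash
python3 - <<'E'
from h import *
t=lambda u,v:(275+(u-400)/6.667,165+v/6.667); s=lambda u,v:(285+u/5.333,160+v/5.333)
print("tab",tri(s(163,82),t(661,179)),plane("top",*t(661,179),.165),plane("scene",*s(163,82),.165))
print("foot",plane("top",*t(667,215),.026))
B=[plane("top",*t(*p),.012) for p in((541,63),(723,32),(770,295))]
print("bolts",B,np.degrees(np.arctan2(*(B[0]-B[1])[1::-1])),np.degrees(np.arctan2(*(B[1]-B[2])[1::-1])))
A=[plane("top",*t(*p),.117) for p in((645,72),(675,285))];d=A[0]-A[1];print("arm",A,np.degrees(np.arctan2(d[1],d[0])))
E
```

```text
tab (array([0.52480564, 0.0667201 , 0.16441097]), np.float64(0.004760260296140885)) [0.52376687 0.06452639 0.165     ] [0.52608742 0.06872145 0.165     ]
foot [0.52490578 0.06468586 0.026     ]
bolts [array([0.60018966, 0.12254084, 0.012     ]), array([0.61270287, 0.03641669, 0.012     ]), array([0.48773   , 0.01780606, 0.012     ])] 98.26681278004564 8.47009016091217
arm [array([0.57686478, 0.07121461, 0.117     ]), array([0.48399609, 0.06049074, 0.117     ])] 6.5869652346191385
```

```bash
python3 -m pendant '[{"dx":4,"dy":-35,"dz":0,"twist":1,"jaw":0.5},{"dx":8,"dy":-70,"dz":0,"twist":1,"jaw":0.5},{"dx":12,"dy":-105,"dz":0,"twist":1,"jaw":0.5},{"dx":16,"dy":-130,"dz":0,"twist":1,"jaw":0.5},{"dx":17,"dy":-141,"dz":0,"twist":1,"jaw":0.5},{"dx":17,"dy":-141,"dz":0,"twist":1,"jaw":0.5},{"dx":17,"dy":-141,"dz":0,"twist":1,"jaw":0.5},{"dx":17,"dy":-141,"dz":0,"twist":1,"jaw":0.5}]'
python3 - <<'E'
from h import *
im={n:manip.grab_frame(n) for n in C}
a=cv2.resize(im["scene"][120:235,265:380],(500,500),interpolation=2)
cv2.imwrite("pics/c7.png",a[:,:,::-1])
print([manip.state()["tcp_pos"].round(4) for _ in range(3)])
E
```

```text
time: 9.85
tcp_pos: [0.5217, 0.0671, 0.2065]
ee_rot: [0.652, 0.758, 0.0, -0.0]
contact_force: [-0.3, 0.2, 0.6]
gripper_width: 0.505
finger_force: 0.0
[array([0.5218, 0.0669, 0.2066]), array([0.5218, 0.0669, 0.2066]), array([0.5218, 0.0669, 0.2066])]
```

View pics/c7.png

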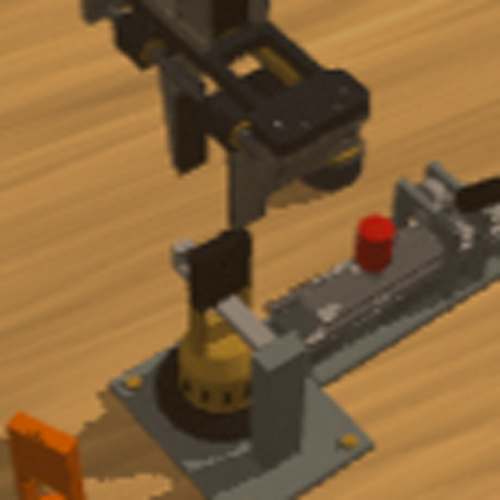

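The fingers are centred over the tab (midpoint ≈215,195, tab top ≈220,240 in the crop). I descend and grip.

```bash
python3 -m pendant '[{"dx":1,"dy":0,"dz":-20,"twist":0,"jaw":0.5},{"dx":1,"dy":0,"dz":-40,"twist":0,"jaw":0.5},{"dx":1,"dy":0,"dz":-60,"twist":0,"jaw":0.5},{"dx":1,"dy":0,"dz":-72,"twist":0,"jaw":0.5},{"dx":1,"dy":0,"dz":-72,"twist":0,"jaw":0.5}]'
python3 -m pendant '[{"dx":0,"dy":0,"dz":0,"twist":0,"jaw":0.05},{"dx":0,"dy":0,"dz":0,"twist":0,"jaw":0.05},{"dx":0,"dy":0,"dz":0,"twist":0,"jaw":0.05},{"dx":0,"dy":0,"dz":0,"twist":0,"jaw":0.05},{"dx":0,"dy":0,"dz":0,"twist":0,"jaw":0.05}]' 30
```

```text
time: 10.58
tcp_pos: [0.5223, 0.0665, 0.1339]
ee_rot: [0.652, 0.758, -0.0, -0.001]
contact_force: [-0.2, 0.3, 0.2]
gripper_width: 0.5
finger_force: 0.0
time: 11.2
tcp_pos: [0.5236, 0.0662, 0.1354]
ee_rot: [0.652, 0.758, 0.001, 0.001]
contact_force: [0.3, -0.3, 3.5]
gripper_width: 0.147
finger_force: 30.0
```

```bash
python3 -m pendant '[{"dx":0,"dy":0,"dz":6,"twist":0,"jaw":0.05},{"dx":0,"dy":0,"dz":13,"twist":0,"jaw":0.05},{"dx":0,"dy":0,"dz":20,"twist":0,"jaw":0.05},{"dx":0,"dy":0,"dz":23,"twist":0,"jaw":0.05},{"dx":0,"dy":0,"dz":23,"twist":0,"jaw":0.05},{"dx":0,"dy":0,"dz":23,"twist":0,"jaw":0.05}]'
```

```text
time: 11.95
tcp_pos: [0.5227, 0.0663, 0.1573]
ee_rot: [0.652, 0.758, -0.0, -0.0]
contact_force: [-0.1, -0.4, -3.8]
gripper_width: 0.15
finger_force: 30.0
```

```bash
python3 -m pendant '[{"dx":-8,"dy":-1,"dz":0,"twist":0,"jaw":0.05},{"dx":-22,"dy":-3,"dz":0,"twist":0,"jaw":0.05},{"dx":-38,"dy":-6,"dz":0,"twist":0,"jaw":0.05},{"dx":-54,"dy":-8,"dz":0,"twist":0,"jaw":0.05},{"dx":-70,"dy":-10,"dz":0,"twist":0,"jaw":0.05},{"dx":-86,"dy":-12,"dz":0,"twist":0,"jaw":0.05},{"dx":-102,"dy":-15,"dz":0,"twist":0,"jaw":0.05},{"dx":-114,"dy":-16,"dz":0,"twist":0,"jaw":0.05}]'
python3 - <<'E'
from h import *
im={n:manip.grab_frame(n) for n in C}
a=cv2.resize(im["scene"][100:325,130:410],(720,579),interpolation=2)
cv2.imwrite("pics/c8.png",a[:,:,::-1])
o=[b[:3] for b in blobs("top",im["top"],(5,200,120),(15,255,255),60)];print(o,[plane("top",*b[2],.06) for b in o])
E
```

```text
time: 12.95
tcp_pos: [0.4078, 0.0502, 0.1574]
ee_rot: [0.652, 0.758, -0.0, -0.0]
contact_force: [0.4, 0.3, -3.6]
gripper_width: 0.148
finger_force: 30.0
[(np.int32(243), [348, 161, 24, 22], [359.1, 171.0])] [array([ 0.59735341, -0.0710457 ,  0.06      ])]
```

View pics/c8.png

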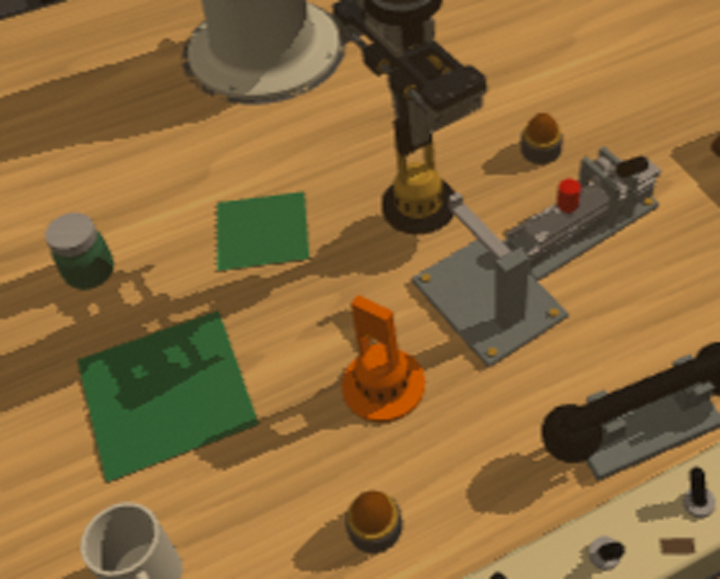

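The buzzer is off the hook, upright in the gripper (≈420,200), and the keeper and lever are left as set. Next I carry it to the big mat, clear of the decoy.

```bash
python3 -m pendant '[{"dx":0,"dy":-10,"dz":5,"twist":0,"jaw":0.05},{"dx":0,"dy":-35,"dz":15,"twist":0,"jaw":0.05},{"dx":0,"dy":-70,"dz":20,"twist":0,"jaw":0.05},{"dx":0,"dy":-105,"dz":20,"twist":0,"jaw":0.05},{"dx":5,"dy":-140,"dz":20,"twist":0,"jaw":0.05},{"dx":15,"dy":-175,"dz":20,"twist":0,"jaw":0.05},{"dx":28,"dy":-210,"dz":20,"twist":0,"jaw":0.05},{"dx":40,"dy":-240,"dz":20,"twist":0,"jaw":0.05}]'
python3 -m pendant '[{"dx":12,"dy":-30,"dz":0,"twist":0,"jaw":0.05},{"dx":24,"dy":-60,"dz":0,"twist":0,"jaw":0.05},{"dx":34,"dy":-85,"dz":0,"twist":0,"jaw":0.05},{"dx":40,"dy":-100,"dz":0,"twist":0,"jaw":0.05},{"dx":40,"dy":-102,"dz":0,"twist":0,"jaw":0.05},{"dx":40,"dy":-102,"dz":0,"twist":0,"jaw":0.05},{"dx":40,"dy":-102,"dz":-15,"twist":0,"jaw":0.05},{"dx":40,"dy":-102,"dz":-30,"twist":0,"jaw":0.05}]'
```

```text
time: 14.05
tcp_pos: [0.4496, -0.1922, 0.178]
ee_rot: [0.653, 0.758, -0.0, 0.001]
contact_force: [0.2, 1.2, -4.1]
gripper_width: 0.151
finger_force: 30.0
time: 15.05
tcp_pos: [0.4886, -0.2909, 0.1463]
ee_rot: [0.652, 0.758, 0.0, -0.0]
contact_force: [0.5, 0.6, -4.0]
gripper_width: 0.149
finger_force: 30.0
```

```bash
python3 -m pendant '[{"dx":0,"dy":0,"dz":-7,"twist":0,"jaw":0.05},{"dx":0,"dy":0,"dz":-13,"twist":0,"jaw":0.05},{"dx":0,"dy":0,"dz":-17,"twist":0,"jaw":0.05},{"dx":0,"dy":0,"dz":-20,"twist":0,"jaw":0.05},{"dx":0,"dy":0,"dz":-22,"twist":0,"jaw":0.05},{"dx":0,"dy":0,"dz":-22,"twist":0,"jaw":0.05}]'
python3 -m pendant '[{"dx":0,"dy":0,"dz":-1,"twist":0,"jaw":0.05},{"dx":0,"dy":0,"dz":-2,"twist":0,"jaw":0.05},{"dx":0,"dy":0,"dz":-3,"twist":0,"jaw":0.05},{"dx":0,"dy":0,"dz":-3,"twist":0,"jaw":0.05}]'
```

```text
time: 15.8
tcp_pos: [0.4889, -0.2918, 0.1256]
ee_rot: [0.652, 0.758, -0.0, 0.0]
contact_force: [1.3, -0.3, -4.5]
gripper_width: 0.148
finger_force: 30.0
time: 16.3
tcp_pos: [0.4889, -0.2916, 0.1225]
ee_rot: [0.652, 0.758, 0.0, -0.0]
contact_force: [-0.2, -0.2, -3.4]
gripper_width: 0.149
finger_force: 30.0
```

```bash
python3 -m pendant '[{"dx":0,"dy":0,"dz":-1,"twist":0,"jaw":0.05},{"dx":0,"dy":0,"dz":-1,"twist":0,"jaw":0.05},{"dx":0,"dy":0,"dz":-2,"twist":0,"jaw":0.05},{"dx":0,"dy":0,"dz":-2,"twist":0,"jaw":0.05}]'
```

```text
time: 16.8
tcp_pos: [0.4891, -0.2919, 0.1214]
ee_rot: [0.652, 0.758, -0.0, 0.0]
contact_force: [-2.2, 1.4, 2.4]
gripper_width: 0.15
finger_force: 30.0
```

```bash
python3 -m pendant '[{"dx":0,"dy":0,"dz":0,"twist":0,"jaw":0.25},{"dx":0,"dy":0,"dz":0,"twist":0,"jaw":0.4},{"dx":0,"dy":0,"dz":0,"twist":0,"jaw":0.5},{"dx":0,"dy":0,"dz":0,"twist":0,"jaw":0.5},{"dx":0,"dy":0,"dz":20,"twist":0,"jaw":0.5},{"dx":0,"dy":0,"dz":50,"twist":0,"jaw":0.5},{"dx":0,"dy":0,"dz":90,"twist":0,"jaw":0.5},{"dx":0,"dy":0,"dz":120,"twist":0,"jaw":0.5}]'
python3 -m pendant '[{"dx":-30,"dy":30,"dz":0,"twist":0,"jaw":0.5},{"dx":-60,"dy":80,"dz":0,"twist":0,"jaw":0.5},{"dx":-90,"dy":130,"dz":0,"twist":0,"jaw":0.5},{"dx":-100,"dy":170,"dz":0,"twist":0,"jaw":0.5},{"dx":-100,"dy":170,"dz":0,"twist":0,"jaw":0.5}]'
python3 - <<'E'
from h import *
im={n:manip.grab_frame(n) for n in C}
a=im["scene"][90:350,70:420];b=im["top"][90:290,180:480]
cv2.imwrite("pics/c9.png",np.vstack([cv2.resize(a,(450,334)),cv2.resize(b,(450,262))])[:,:,::-1])
E
```

```text
time: 17.8
tcp_pos: [0.4892, -0.292, 0.2425]
ee_rot: [0.652, 0.758, -0.0, 0.001]
contact_force: [0.1, -0.6, 0.0]
gripper_width: 0.503
finger_force: 0.0
time: 18.42
tcp_pos: [0.3885, -0.12, 0.2408]
ee_rot: [0.651, 0.759, 0.0, 0.001]
contact_force: [0.1, -0.1, -0.1]
gripper_width: 0.5
finger_force: 0.0
```

View pics/c9.png

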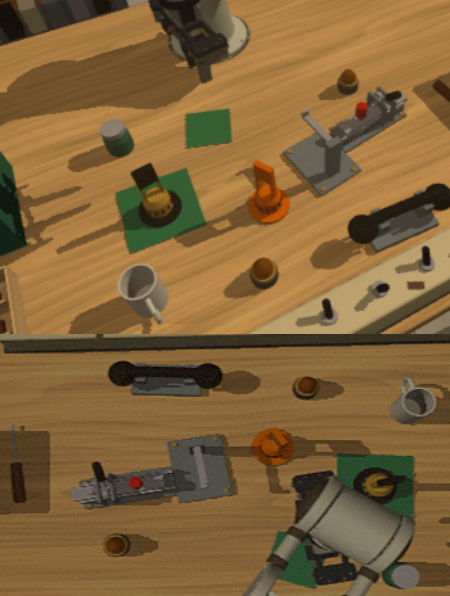

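The buzzer stands upright with its whole foot on the large mat (≈160,205). The lever is over, the keeper is back, and the other things are where they were.

```bash
python3 -c "
from station import manip
print(manip.close_job())"
```

```text
the job is handed in; nothing more can be done
None
```

I threw the lever fully over, drew the keeper back about 47 of its 50 mm, and set the buzzer upright with its whole foot on the green mat; the last picture showed nothing else moved, and the job is handed in at about 18.5 s of the 67 s allowed.

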